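Feel the end float of the hook rail and centre it

TASK

The bar of the chrome hook rail has crept sideways in its two wall posts. Gently slide it along its length towards the basin until it bottoms in its socket under a push of about 10 N, then the other way until it bottoms likewise in the opposite socket, never pressing it home with more than 15 N, and leave it exactly midway between those two stops so that both ends have an even bite. Let go of the bar and leave the things on the counter where they stand.

Things in the scene. Friction and masses are not known exactly. Their poses are not given: they have to be found in the camera images.
- bar: level chrome bar of the hook rail, 14 mm thick, 380 mm long, ends hidden in the post cups. Origin: middle of its axis; y along the bar towards the basin, x towards the backsplash, z up. It only slides along y, with about 3 N friction, and stays where left. Four J hooks are fixed to it, 60 and 135 mm either side of its middle: collars 21 mm thick, 12 mm wide, 47 mm drop, noses 34 mm to -x
- posts: the two fixed chrome posts at the ends of the bar. Origin: midway between their cups, on the bar's axis, 78 mm in front of the tiled backsplash, a ledge 150 mm high; axes as the bar's. The cups' blind sockets differ in depth and cannot be seen into: the bar's end float is 6 to 18 mm and its middle lies up to 8 mm either side of this origin along y. Socket bottoms are hard stops (over 10 N per mm)
- cup_basin (a point): mouth of the post cup at the basin end, on the bar's axis, 168 mm from the posts' origin; the cup is 28 mm in diameter and 50 mm long
- cup_far (a point): mouth of the cup of the other post, away from the basin, of the same size, 168 mm from the posts' origin
- basin: white oval ceramic vessel basin, fixed, 344 mm by 480 mm and 110 mm high; origin at the centre of its underside. It stands on the robot's left (+y); it shows which way 'towards the basin' is
- holder: grey plastic toothbrush holder with its flip-top lid shut, 66 mm square and 107 mm high, loose; origin at the centre of its underside. Leave alone
- clipper: steel nail clipper lying flat, 56 by 12 by 13 mm, loose; origin at the centre of its underside. Leave alone
- ring_dish: shallow round blue ceramic ring dish, 96 mm in diameter and 22 mm high, loose; origin at the centre of its underside. Leave alone
- jar: empty open amber glass jar, 72 mm in diameter and 86 mm high, loose; origin at the centre of its underside. Leave alone

How it is judged:
By the outcome, as a careful person would: the job done as asked, in the order asked, and still so for the second after the job is handed in, with the robot touching nothing.
It also fails if it takes over 58 s, if anything falls off the work surface, if the arm or the gripper's body presses on something with over 40 N, if the wrist force passes 120 N, or if a joint passes its speed limit or range.

ROBOT

A 7-joint arm with a two-finger parallel gripper is mounted at the origin on the work surface. World frame = base frame: x ahead of the robot, y to its left, z up, the work surface at z = 0. Lengths are in m, angles in rad, forces in N, time in s.
With the tool pointing down it reaches from about 0.425 to 0.95 m from the base axis. Payload 16.7 kg.
Tool frame: the origin (TCP) lies on the centre line of the jaws, within the pads' length; the fingertips stand 14 mm ahead of it and the grasp point (between the pads) lies 5 mm behind it; z points along the fingers, y is the line along which they close (so a half turn about z gives the same grasp; the last joint's range is limited). The gripper opens to 94 mm and grips with 3 to 60 N. Pads are 16 mm wide; open, the fingers measure 119 mm over their backs; the gripper's body (75 mm by 177 mm) begins 78 mm behind the grasp point.
Start: joints at [-1.425, 0.426, 0.074, 1.606, -0.034, 1.111, -0.067], TCP at [0.196, 0.646, 0.219] pointing down, gripper open.
Joint ranges: [-2.85, 2.85], [-0.5, 2.14], [-1.23, 1.37], [0.21, 2.46], [-1.02, 4.16], [0.16, 2.05], [-2.73, 2.73]. Speed limits (rad/s): [1.89, 1.89, 2.39, 2.39, 3.01, 3.01, 3.01].

INTERFACE

Orientations are given as a 3x3 rotation matrix whose columns are the frame's x, y, z axes.
In Python, from rig import observe, eyes, order gives the robot as it stands.
- The arm moves only by the shell command python3 -m inch 'ROWS' [FORCE]. ROWS is JSON, a list that holds one entry, the list of rows, each a list of 5 numbers: the shift along the world's x, y, z in cm, then the turn about the world's z in rad, then the finger opening in cm, from 0 to 9.4. In form: [[[x, y, z, spin, gripper], ...]]. A call has 1 to 10 rows; each row is the pose to reach, as a shift and turn from the pose commanded when the call began; what a row does not reach only later rows make up. A row lasts 1/8 s, in which the tool goes at most 62.5 mm and 10.7 degrees, less where a joint would pass 70% of its speed; a pose out of reach is approached as far as the arm can. A call with a gripper value outside its range is refused whole. The fingers move at their own pace and stop on an object; FORCE is the grip in N (left out, the last holds). Time passes only in rows, so rows that repeat a pose let the fingers close. It gives the time, the measured TCP pose, the force, the opening and the grip force at its end, in the units of the state.
- observe(): the state, without advancing time (a new reading comes with each control period).
- eyes.capture(name): name is "scene" or "top" or "wrist"; returns a dict with "frame" (400x640x3 uint8, red, green, blue), "vfov" (degrees; the focal length in pixels is half the picture's height over the tangent of half this angle, whatever the lens; pixels are square), "cx", "cy" (the principal point, pixels), "dist_coeffs" ([k1, k2, p1, p2, k3] as OpenCV has them; the pictures are not rectified), "rvec" (rotation vector, rad) and "tvec" (3), from world to camera coordinates, as OpenCV has them. Camera axes: x right, y down, z forward; pixel columns grow to the right and rows downward; lengths in m; the calibration is good to about 2 mm. A picture is of the moment at which its call begins. There is no depth.
- order.sign_off(): hands the job in; it is judged then, once.
The state is a dict: "time_s": time; "qpos": joint angles; "qd": joint speeds; "tau": joint torques, N m; "tcp_pos": TCP position; "tool_rot": TCP orientation; "force": force on the tool from outside, world axes, zero at the start; "torque": the same for the moment, N m; "width": finger opening in m; "grasp_force": force on a finger pad.
Only numpy, scipy, OpenCV 4.12 (cv2) and the standard library are available. Lean on these libraries where they do the work, as an engineer would, in place of code of your own. Each camera call takes 0.05 s, during which the arm holds its last target. There are 200 camera calls.

## Working session

There is one attempt and no reset: what is moved stays moved. The work goes in short steps, Python scripts to look and compute and a shell command to move; the robot and the scene stay as the last step left them, time stands still between calls to the robot, and variables do not carry over. Pictures are saved under pics/ and viewed, at most 10 in all, crops included, and the job is handed in when it is done.

```bash
mkdir -p pics; ls; python3 - <<'E'
from rig import observe, eyes, order
import cv2, pickle
s=observe(); print(s)
for n in("scene","top","wrist"):
    c=eyes.capture(n); pickle.dump(c,open(f"pics/{n}0.pkl","wb")); cv2.imwrite(f"pics/{n}0.png",c["frame"][...,::-1])
    print(n,{k:v for k,v in c.items() if k!="frame"})
E
```

```text
pics
{'time_s': 0.0, 'qpos': array([-1.42547052,  0.42672155,  0.07382522,  1.60659613, -0.0341024 ,
        1.11080166, -0.06709667]), 'qd': array([-0.00120847,  0.00104081, -0.00313551, -0.00234692,  0.00129446,
       -0.00123328,  0.00040264]), 'tau': array([ 9.74903196e-04, -9.35801840e+01,  3.66681464e+00, -4.54195762e+01,
       -4.88946587e-02,  2.00798007e-02,  1.34839474e-04]), 'tcp_pos': array([0.1960274 , 0.64547242, 0.21878661]), 'tool_rot': array([[-9.56851132e-01,  2.90578433e-01, -2.91003241e-04],
       [ 2.90578568e-01,  9.56850340e-01, -1.23432687e-03],
       [-8.02222172e-05, -1.26562637e-03, -9.99999196e-01]]), 'force': array([-1.02871162,  1.25168541, -0.10908697]), 'torque': array([-0.02149066,  0.00262502,  0.00116974]), 'grasp_force': 0.0, 'width': 0.09387090122809148}
scene {'vfov': 56.814942806624465, 'cx': 320.1852775638669, 'cy': 195.2170958022299, 'dist_coeffs': array([0.0030725, 0.       , 0.       , 0.       , 0.       ]), 'rvec': array([ 2.40963242,  0.66687986, -0.23722485]), 'tvec': array([-0.45938026, -0.09557773,  1.41768172])}
top {'vfov': 48.97753356571151, 'cx': 324.5295859209443, 'cy': 197.93674093357944, 'dist_coeffs': array([-0.06836564,  0.        ,  0.        ,  0.        ,  0.        ]), 'rvec': array([ 2.17251207, -2.1502751 ,  0.08369095]), 'tvec': array([0.05214214, 0.53060821, 1.11175561])}
wrist {'vfov': 65.9046084509818, 'cx': 314.39029099600987, 'cy': 199.22018733037223, 'dist_coeffs': array([-0.00741762,  0.        ,  0.        ,  0.        ,  0.        ]), 'rvec': array([-2.36261348, -1.75119576, -0.21093756]), 'tvec': array([-0.67529092, -0.02393858,  0.38970106])}
```

View pics/scene0.png

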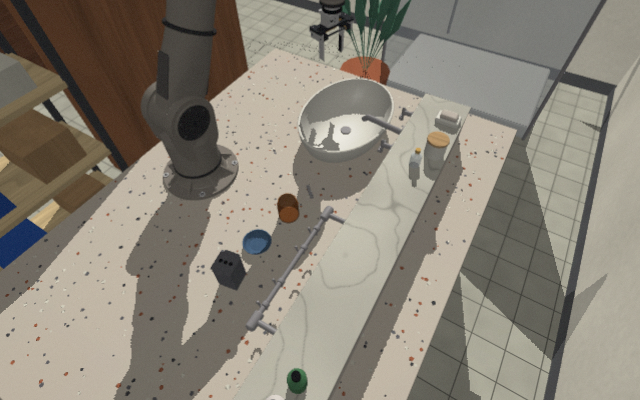

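View pics/top0.png

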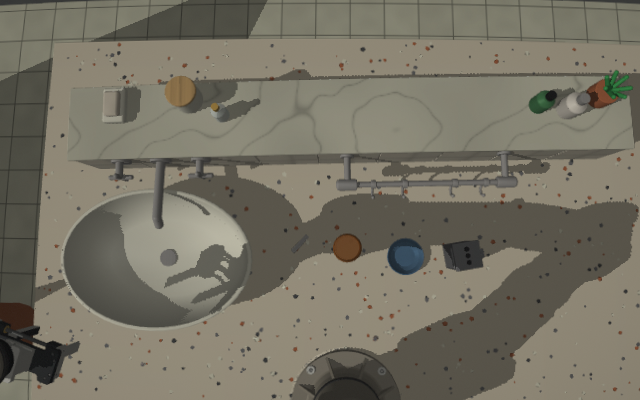

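The scene view shows the rail from the basin-side post (327,213) to the far post (255,322). In the top view the rail runs from (346,185) to (508,182), with the jar (347,247), dish (405,256), holder (463,254) and clipper (300,243). Next I'll enlarge both.

```bash
python3 - <<'E'
import cv2
t=cv2.imread("pics/top0.png"); s=cv2.imread("pics/scene0.png")
cv2.imwrite("pics/topc.png",cv2.resize(t[145:205,330:525],None,fx=4,fy=4,interpolation=cv2.INTER_CUBIC))
cv2.imwrite("pics/scenec.png",cv2.resize(s[200:340,240:350],None,fx=4,fy=4,interpolation=cv2.INTER_CUBIC))
E
```

```text
(no output)
```

View pics/topc.png

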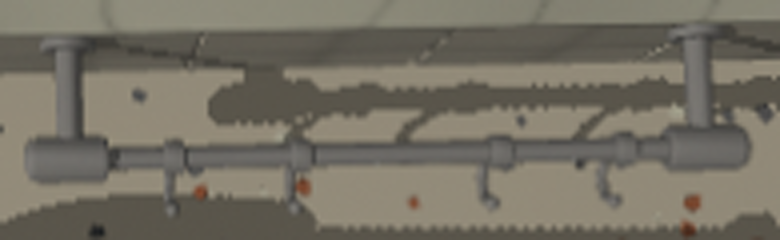

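View pics/scenec.png

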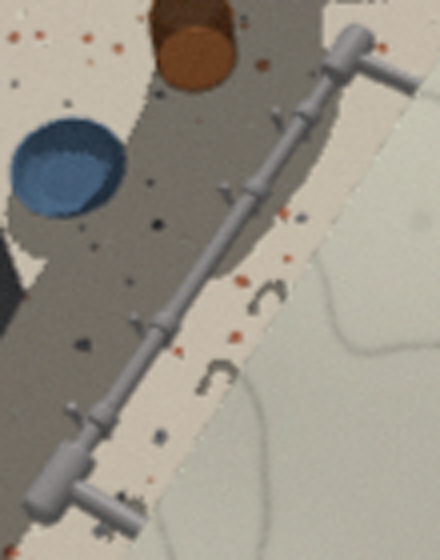

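The top crop shows cup mouths near (108,158) and (666,150), and collars at (174,155), (300,154), (501,151) and (625,148). In the scene crop the collars are at (308,112), (258,188), (163,323) and (103,417), and the cup ends at (357,36) and (43,508). I'll fit the rail pose from these.

```bash
cat > fit.py <<'E'
import pickle,cv2,numpy as np
from scipy.optimize import least_squares
def proj(c,P):
    f=200/np.tan(np.radians(c["vfov"])/2)
    K=np.array([[f,0,c["cx"]],[0,f,c["cy"]],[0,0,1.]])
    return cv2.projectPoints(np.array(P,float).reshape(-1,1,3),c["rvec"],c["tvec"],K,c["dist_coeffs"])[0][:,0]
if __name__=="__main__":
    T=pickle.load(open("pics/top0.pkl","rb"));S=pickle.load(open("pics/scene0.pkl","rb"))
    t=np.array([(27,159),(108,158),(174,155),(300,154),(501,151),(625,148),(666,149),(748,147)])/4+[330,145]-.375
    s=np.array([(357,36),(335,72),(308,112),(258,188),(163,323),(103,417),(75,462),(43,508)])/4+[240,200]-.375
    def pts(p):
        x,y,z,a,b=p
        u=np.array([.218,.168,.135+b,.06+b,-.06+b,-.135+b,-.168,-.218])
        return np.c_[x-np.sin(a)*u,y+np.cos(a)*u,z+0*u]
    res=lambda p:np.r_[(proj(T,pts(p))-t).ravel(),(proj(S,pts(p))-s).ravel()]
    r=least_squares(res,[.7,-.1,.12,0,0],loss="soft_l1")
    print(r.x.round(4)); print(r.fun.reshape(-1,2).round(1).tolist() if 0 else res(r.x).reshape(-1,2).round(1).tolist())
    # table objects: tops seen in top view
    def back(c,uv,z):
        return least_squares(lambda q:(proj(c,[[q[0],q[1],z]])[0]-uv),[.6,0]).x.round(3)
    for n,uv,z in(("jar",(347,247),.086),("dish",(406,256),.02),("holder",(464,254),.107),("clip",(300,243),.01)):
        print(n,back(T,uv,z))
E
python3 fit.py
```

```text
[ 0.5606 -0.1882  0.1173  0.0278 -0.0062]
[[-0.8, -0.2], [-0.1, -0.4], [-0.2, 0.1], [-0.4, -0.3], [-0.7, -0.4], [-0.7, -0.2], [0.1, -0.6], [0.1, -0.5], [0.8, -1.6], [-1.4, 0.9], [-1.1, 0.4], [-1.4, 0.4], [-0.3, 0.2], [-1.0, -0.1], [0.1, -2.6], [-3.5, 3.0]]
jar [0.405 0.   ]
dish [ 0.382 -0.154]
holder [ 0.391 -0.278]
clip [0.413 0.121]
```

```bash
python3 - <<'E'
import pickle,numpy as np
from fit import proj
from scipy.optimize import least_squares
T=pickle.load(open("pics/top0.pkl","rb"));S=pickle.load(open("pics/scene0.pkl","rb"))
for a,b in(((158,222),(364,118)),((160,165),(398,130))):
    r=least_squares(lambda q:np.r_[proj(T,[q])[0]-a,proj(S,[q])[0]-b],[.4,.4,.2]);print(r.x.round(3),r.fun.round(1))
E
```

```text
[0.459 0.455 0.123] [ 0.   0.   0.1 -0. ]
[0.597 0.456 0.125] [-0.1 -0.1 -0.1  0. ]
```

```bash
python3 -m inch '[[[0,-2,5,-0.12,9.4],[2,-7,8,-0.25,9.4],[5,-12,9,-0.37,9.4],[8,-17,9,-0.5,9.4],[11,-22,9,-0.62,9.4],[14,-27,9,-0.75,9.4],[17,-32,9,-0.87,9.4],[19.5,-37.5,9,-1.0,9.4],[21.5,-43,9,-1.12,9.4],[23.5,-48.5,9,-1.25,9.4]]]'
```

```text
time_s: 1.4
tcp_pos: [0.4314, 0.1589, 0.3095]
tool_rot: [[-0.022, 1.0, 0.0], [1.0, 0.022, 0.0], [0.0, 0.0, -1.0]]
force: [-0.2, 0.5, -0.5]
width: 0.0937
grasp_force: 0.0
```

```bash
python3 -m inch '[[[2,-6,0,0,9.4],[4,-12,0,0,9.4],[6,-18,0,0,9.4],[8.5,-24,0,0,9.4],[11,-29.5,-2,0,9.4],[13,-34,-6,0,9.4],[13,-35.5,-9,0,9.4],[13,-35.5,-9,0,9.4]]]'; python3 - <<'E'
from rig import observe, eyes
import cv2,pickle
c=eyes.capture("wrist");pickle.dump(c,open("pics/w1.pkl","wb"));cv2.imwrite("pics/w1.png",c["frame"][...,::-1])
print(observe()["tcp_pos"])
E
```

```text
time_s: 2.4
tcp_pos: [0.5595, -0.1955, 0.2173]
tool_rot: [[-0.023, 1.0, -0.005], [1.0, 0.023, -0.001], [-0.001, -0.005, -1.0]]
force: [0.2, 0.6, -0.2]
width: 0.0939
grasp_force: 0.0
[ 0.56043533 -0.19452797  0.21896479]
```

View pics/w1.png

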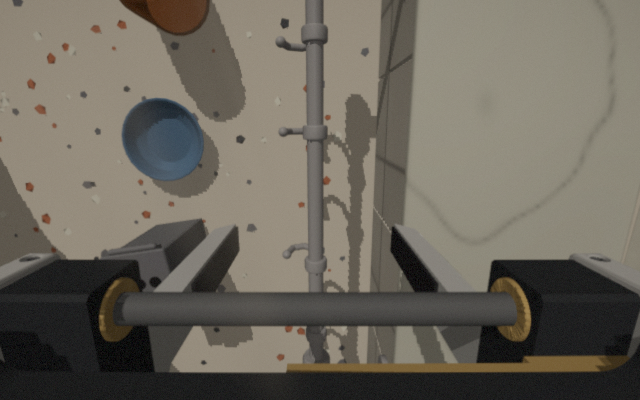

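The wrist view shows the bar running straight down column ~315, with collars at (314,33), (315,131) and (315,266), and the fingers straddling it. I'll work out the offsets.

```bash
python3 - <<'E'
import pickle,numpy as np
from fit import proj
from scipy.optimize import least_squares
W=pickle.load(open("pics/w1.pkl","rb"))
g=W["frame"].astype(int).sum(2)
for r in(80,85,160,180,200,220): print(r,g[r,296:336].tolist())
m=np.array([(314.5,33),(315,131),(315.5,266)])
for z in(.112,.117,.122):
  def pts(p):
    u=np.array([.135,.06,-.06]);x,y,a=p
    return np.c_[x-np.sin(a)*u,y+np.cos(a)*u,z+0*u]
  r=least_squares(lambda p:(proj(W,pts(p))-m).ravel(),[.56,-.19,.03]);print(z,r.x.round(4),r.fun.round(1))
E
```

```text
80 [423, 423, 419, 416, 422, 423, 419, 419, 418, 409, 320, 302, 316, 322, 327, 338, 327, 337, 340, 328, 315, 302, 287, 277, 250, 209, 209, 279, 381, 413, 420, 426, 423, 417, 422, 422, 422, 425, 422, 419]
85 [420, 424, 425, 423, 426, 423, 422, 415, 394, 311, 267, 296, 311, 315, 330, 329, 333, 340, 344, 341, 321, 300, 292, 274, 248, 226, 197, 229, 319, 407, 424, 422, 422, 426, 421, 422, 421, 421, 419, 425]
160 [425, 432, 425, 421, 425, 427, 418, 421, 428, 424, 406, 320, 304, 315, 327, 340, 335, 338, 333, 336, 326, 306, 292, 277, 253, 216, 200, 222, 266, 266, 271, 274, 264, 281, 321, 413, 425, 426, 428, 422]
180 [426, 421, 429, 424, 428, 425, 420, 426, 428, 426, 408, 340, 299, 314, 325, 328, 335, 334, 333, 329, 313, 310, 295, 277, 251, 226, 196, 211, 260, 268, 256, 255, 257, 268, 331, 409, 424, 428, 423, 422]
200 [422, 427, 421, 425, 420, 424, 421, 423, 422, 426, 414, 368, 298, 314, 316, 329, 328, 338, 328, 318, 324, 310, 296, 274, 249, 225, 196, 217, 262, 262, 270, 264, 266, 261, 272, 312, 301, 270, 267, 269]
220 [419, 419, 426, 427, 424, 419, 420, 424, 428, 425, 420, 395, 299, 300, 321, 331, 340, 331, 329, 329, 323, 305, 297, 277, 260, 226, 225, 290, 328, 330, 339, 334, 336, 355, 417, 426, 425, 426, 418, 422]
0.112 [ 0.5594 -0.1926  0.0274] [ 0.   2.9 -0.   0.7  0.  -4.9]
0.117 [ 0.5594 -0.1926  0.0274] [ 0.   1.1 -0.   0.9  0.  -2.6]
0.122 [ 0.5594 -0.1926  0.0274] [ 0.  -0.7 -0.   1.   0.  -0.2]
```

```bash
python3 -m inch '[[[-0.15,0.2,-4,0.005,9.4],[-0.15,0.2,-8,0.005,9.4],[-0.15,0.2,-10.4,0.005,9.4],[-0.15,0.2,-10.4,0.005,4],[-0.15,0.2,-10.4,0.005,2],[-0.15,0.2,-10.4,0.005,1],[-0.15,0.2,-10.4,0.005,1],[-0.15,0.2,-10.4,0.005,1],[-0.15,0.2,-10.4,0.005,1]]]' 5
```

```text
time_s: 3.58
tcp_pos: [0.5596, -0.1922, 0.1156]
tool_rot: [[-0.031, 1.0, 0.0], [1.0, 0.031, 0.0], [0.0, 0.0, -1.0]]
force: [0.3, -0.4, -0.2]
width: 0.0375
grasp_force: 0.0
```

```bash
python3 -m inch '[[[0,0,0,0,1],[0,0,0,0,1],[0,0,0,0,1],[0,0,0,0,1]]]' 5
```

```text
time_s: 4.08
tcp_pos: [0.5594, -0.1922, 0.1154]
tool_rot: [[-0.031, 1.0, -0.0], [1.0, 0.031, 0.0], [0.0, -0.0, -1.0]]
force: [-1.7, -0.2, 0.9]
width: 0.0137
grasp_force: 5.0
```

```bash
python3 -m inch '[[[0,0,0,0,1],[0,0,0,0,1],[0,0.03,0,0,1],[0,0.06,0,0,1],[0,0.1,0,0,1]]]' 40; python3 -c "
from rig import observe;s=observe();print(s['tcp_pos'],s['force'])"
```

```text
time_s: 4.7
tcp_pos: [0.5594, -0.1914, 0.1154]
tool_rot: [[-0.031, 1.0, -0.0], [1.0, 0.031, -0.0], [-0.0, -0.0, -1.0]]
force: [-4.0, -3.7, -0.4]
width: 0.013
grasp_force: 40.0
[ 0.55937408 -0.19143413  0.11539981] [-3.96265494 -3.67622539 -0.36591794]
```

```bash
cat > chk.py <<'E'
import sys,numpy as np
from rig import observe
s=observe();u=np.array([-.0274,.9996])
f=s["force"][:2]@u; p=s["tcp_pos"][:2]@u
print("t%.2f p%.2fmm f%.1f fx%.1f w%.4f"%(s["time_s"],p*1e3,f,s["force"][0],s["width"]))
sys.exit(abs(f)>float(sys.argv[1]))
E
python3 chk.py 6.5 && python3 -m inch '[[[0,0.025,0,0,1],[-0.0015,0.05,0,0,1]]]' >/dev/null && python3 chk.py 6.5 && python3 -m inch '[[[0,0.025,0,0,1],[-0.0015,0.05,0,0,1]]]' >/dev/null && python3 chk.py 6.5 && python3 -m inch '[[[0,0.025,0,0,1],[-0.0015,0.05,0,0,1]]]' >/dev/null && python3 chk.py 6.5 && python3 -m inch '[[[0,0.025,0,0,1],[-0.0015,0.05,0,0,1]]]' >/dev/null && python3 chk.py 6.5 && python3 -m inch '[[[0,0.025,0,0,1],[-0.0015,0.05,0,0,1]]]' >/dev/null && python3 chk.py 6.5 && python3 -m inch '[[[0,0.025,0,0,1],[-0.0015,0.05,0,0,1]]]' >/dev/null && python3 chk.py 6.5
```

```text
t4.70 p-206.68mm f-3.6 fx-4.0 w0.0130False
```

```bash
sed -i 's/sys.exit(\(.*\))$/sys.exit(int(\1))/' chk.py
python3 chk.py 6.5 && python3 -m inch '[[[0,0.025,0,0,1],[-0.0015,0.05,0,0,1]]]' >/dev/null && python3 chk.py 6.5 && python3 -m inch '[[[0,0.025,0,0,1],[-0.0015,0.05,0,0,1]]]' >/dev/null && python3 chk.py 6.5 && python3 -m inch '[[[0,0.025,0,0,1],[-0.0015,0.05,0,0,1]]]' >/dev/null && python3 chk.py 6.5 && python3 -m inch '[[[0,0.025,0,0,1],[-0.0015,0.05,0,0,1]]]' >/dev/null && python3 chk.py 6.5 && python3 -m inch '[[[0,0.025,0,0,1],[-0.0015,0.05,0,0,1]]]' >/dev/null && python3 chk.py 6.5 && python3 -m inch '[[[0,0.025,0,0,1],[-0.0015,0.05,0,0,1]]]' >/dev/null && python3 chk.py 6.5
```

```text
t4.70 p-206.68mm f-3.6 fx-4.0 w0.0130
t4.95 p-206.06mm f-2.2 fx-4.9 w0.0127
t5.20 p-205.58mm f-2.5 fx-3.9 w0.0129
t5.45 p-205.03mm f-2.9 fx-4.2 w0.0131
t5.70 p-204.52mm f-2.9 fx-4.4 w0.0129
t5.95 p-204.04mm f-3.3 fx-4.5 w0.0127
t6.20 p-203.59mm f-3.3 fx-4.2 w0.0128
```

```bash
python3 -m inch '[[[0,0.025,0,0,1],[-0.0015,0.05,0,0,1]]]' >/dev/null && python3 chk.py 6 && python3 -m inch '[[[0,0.025,0,0,1],[-0.0015,0.05,0,0,1]]]' >/dev/null && python3 chk.py 6 && python3 -m inch '[[[0,0.025,0,0,1],[-0.0015,0.05,0,0,1]]]' >/dev/null && python3 chk.py 6 && python3 -m inch '[[[0,0.025,0,0,1],[-0.0015,0.05,0,0,1]]]' >/dev/null && python3 chk.py 6 && python3 -m inch '[[[0,0.025,0,0,1],[-0.0015,0.05,0,0,1]]]' >/dev/null && python3 chk.py 6 && python3 -m inch '[[[0,0.025,0,0,1],[-0.0015,0.05,0,0,1]]]' >/dev/null && python3 chk.py 6 && python3 -m inch '[[[0,0.025,0,0,1],[-0.0015,0.05,0,0,1]]]' >/dev/null && python3 chk.py 6 && python3 -m inch '[[[0,0.025,0,0,1],[-0.0015,0.05,0,0,1]]]' >/dev/null && python3 chk.py 6 && python3 -m inch '[[[0,0.025,0,0,1],[-0.0015,0.05,0,0,1]]]' >/dev/null && python3 chk.py 6 && python3 -m inch '[[[0,0.025,0,0,1],[-0.0015,0.05,0,0,1]]]' >/dev/null && python3 chk.py 6
```

```text
t6.45 p-203.05mm f-3.0 fx-4.7 w0.0129
t6.70 p-202.52mm f-2.4 fx-4.4 w0.0129
t6.95 p-202.03mm f-3.3 fx-3.7 w0.0125
t7.20 p-201.54mm f-3.0 fx-3.8 w0.0129
t7.45 p-201.07mm f-2.9 fx-5.1 w0.0129
t7.70 p-200.89mm f-5.3 fx-3.6 w0.0128
t7.95 p-200.77mm f-7.0 fx-3.6 w0.0130
```

```bash
python3 -m inch '[[[0,0,0,0,1],[0,0,0,0,1]]]' >/dev/null; python3 chk.py 10.5 && python3 -m inch '[[[0,0.025,0,0,1],[0,0.05,0,0,1],[0,0.05,0,0,1]]]' >/dev/null && python3 chk.py 10 && python3 -m inch '[[[0,0.025,0,0,1],[0,0.05,0,0,1],[0,0.05,0,0,1]]]' >/dev/null && python3 chk.py 10
```

```text
t8.20 p-200.78mm f-6.9 fx-2.7 w0.0128
t8.57 p-200.63mm f-9.2 fx-2.3 w0.0128
t8.95 p-200.54mm f-10.9 fx-2.1 w0.0129
```

```bash
python3 -m inch '[[[0,0.025,0,0,1],[0,0.05,0,0,1],[0,0.05,0,0,1]]]' >/dev/null; python3 chk.py 10;python3 chk.py 10; python3 -m inch '[[[0,0,0,0,1]]]' >/dev/null; python3 chk.py 12.5
```

```text
t9.32 p-200.44mm f-12.5 fx-1.6 w0.0129
t9.32 p-200.44mm f-12.5 fx-1.6 w0.0129
t9.45 p-200.48mm f-12.9 fx-2.5 w0.0130
```

```bash
python3 -m inch '[[[0.005,-0.2,0,0,1],[0.01,-0.4,0,0,1],[0.015,-0.6,0,0,1],[0.02,-0.8,0,0,1],[0.02,-0.8,0,0,1]]]' >/dev/null; python3 chk.py 6 && python3 -m inch '[[[0,-0.025,0,0,1],[0.0015,-0.05,0,0,1]]]' >/dev/null && python3 chk.py 6 && python3 -m inch '[[[0,-0.025,0,0,1],[0.0015,-0.05,0,0,1]]]' >/dev/null && python3 chk.py 6 && python3 -m inch '[[[0,-0.025,0,0,1],[0.0015,-0.05,0,0,1]]]' >/dev/null && python3 chk.py 6 && python3 -m inch '[[[0,-0.025,0,0,1],[0.0015,-0.05,0,0,1]]]' >/dev/null && python3 chk.py 6 && python3 -m inch '[[[0,-0.025,0,0,1],[0.0015,-0.05,0,0,1]]]' >/dev/null && python3 chk.py 6 && python3 -m inch '[[[0,-0.025,0,0,1],[0.0015,-0.05,0,0,1]]]' >/dev/null && python3 chk.py 6 && python3 -m inch '[[[0,-0.025,0,0,1],[0.0015,-0.05,0,0,1]]]' >/dev/null && python3 chk.py 6 && python3 -m inch '[[[0,-0.025,0,0,1],[0.0015,-0.05,0,0,1]]]' >/dev/null && python3 chk.py 6
```

```text
t10.07 p-205.73mm f2.4 fx-5.6 w0.0129
t10.32 p-205.94mm f2.7 fx-5.4 w0.0129
t10.57 p-206.38mm f2.5 fx-6.2 w0.0130
t10.82 p-206.87mm f3.2 fx-5.8 w0.0127
t11.07 p-207.40mm f3.9 fx-6.0 w0.0126
t11.32 p-207.88mm f3.2 fx-6.3 w0.0125
t11.57 p-208.41mm f2.3 fx-6.2 w0.0130
t11.82 p-208.92mm f3.1 fx-5.9 w0.0128
t12.07 p-209.42mm f3.1 fx-5.4 w0.0129
```

```bash
python3 -m inch '[[[0,-0.025,0,0,1],[0.0015,-0.05,0,0,1]]]' >/dev/null && python3 chk.py 6 && python3 -m inch '[[[0,-0.025,0,0,1],[0.0015,-0.05,0,0,1]]]' >/dev/null && python3 chk.py 6 && python3 -m inch '[[[0,-0.025,0,0,1],[0.0015,-0.05,0,0,1]]]' >/dev/null && python3 chk.py 6 && python3 -m inch '[[[0,-0.025,0,0,1],[0.0015,-0.05,0,0,1]]]' >/dev/null && python3 chk.py 6 && python3 -m inch '[[[0,-0.025,0,0,1],[0.0015,-0.05,0,0,1]]]' >/dev/null && python3 chk.py 6 && python3 -m inch '[[[0,-0.025,0,0,1],[0.0015,-0.05,0,0,1]]]' >/dev/null && python3 chk.py 6 && python3 -m inch '[[[0,-0.025,0,0,1],[0.0015,-0.05,0,0,1]]]' >/dev/null && python3 chk.py 6 && python3 -m inch '[[[0,-0.025,0,0,1],[0.0015,-0.05,0,0,1]]]' >/dev/null && python3 chk.py 6 && python3 -m inch '[[[0,-0.025,0,0,1],[0.0015,-0.05,0,0,1]]]' >/dev/null && python3 chk.py 6 && python3 -m inch '[[[0,-0.025,0,0,1],[0.0015,-0.05,0,0,1]]]' >/dev/null && python3 chk.py 6
```

```text
t12.32 p-209.85mm f4.6 fx-5.7 w0.0131
t12.57 p-210.06mm f4.7 fx-6.5 w0.0128
t12.82 p-210.18mm f7.1 fx-6.9 w0.0128
```

```bash
python3 -m inch '[[[0,-0.025,0,0,1],[0,-0.05,0,0,1],[0,-0.05,0,0,1]]]' >/dev/null && python3 chk.py 10 && python3 -m inch '[[[0,-0.025,0,0,1],[0,-0.05,0,0,1],[0,-0.05,0,0,1]]]' >/dev/null && python3 chk.py 10 && python3 -m inch '[[[0,-0.025,0,0,1],[0,-0.05,0,0,1],[0,-0.05,0,0,1]]]' >/dev/null;  python3 chk.py 10
```

```text
t13.20 p-210.31mm f9.2 fx-6.7 w0.0125
t13.57 p-210.42mm f11.0 fx-7.0 w0.0125
t13.57 p-210.42mm f11.0 fx-7.0 w0.0125
```

```bash
python3 -m inch '[[[0,-0.025,0,0,1],[0,-0.05,0,0,1],[0,-0.05,0,0,1],[0,-0.05,0,0,1]]]' >/dev/null;  python3 chk.py 12.5
```

```text
t14.07 p-210.51mm f13.8 fx-8.6 w0.0131
```

```bash
python3 -m inch '[[[-0.005,0.2,0,0,1],[-0.01,0.4,0,0,1],[-0.014,0.6,0,0,1],[-0.016,0.7,0,0,1],[-0.018,0.72,0,0,1],[-0.018,0.72,0,0,1],[-0.018,0.72,0,0,1]]]' >/dev/null;  python3 chk.py 12.5
```

```text
t14.95 p-206.19mm f-2.9 fx-5.1 w0.0128
```

```bash
python3 -m inch '[[[0,0.03,0,0,1],[0,0.05,0,0,1],[0,0.07,0,0,1],[0,0.07,0,0,1],[0,0.07,0,0,1]]]' >/dev/null;  python3 chk.py 12.5;python3 -m inch '[[[0,0.07,0,0,1]]]' >/dev/null;  python3 chk.py 12.5
```

```text
t15.57 p-205.62mm f-3.3 fx-4.6 w0.0126
t15.70 p-204.99mm f-2.5 fx-3.6 w0.0128
```

```bash
python3 -m inch '[[[0,-0.05,0,0,1],[0,-0.1,0,0,1],[0,-0.1,0,0,1],[0,-0.1,0,0,1]]]' >/dev/null;  python3 chk.py 12.5
```

```text
t16.20 p-204.98mm f0.4 fx-4.7 w0.0130
```

```bash
python3 -m inch '[[[0,-0.05,0,0,1],[0,-0.1,0,0,1],[0.001,-0.13,0,0,1],[0.001,-0.13,0,0,1],[0.001,-0.13,0,0,1]]]' >/dev/null;  python3 chk.py 12.5
```

```text
t16.82 p-206.17mm f2.3 fx-5.3 w0.0130
```

```bash
python3 -m inch '[[[0,0.03,0,0,1],[0,0.06,0,0,1],[0,0.06,0,0,1],[0,0.06,0,0,1]]]' >/dev/null;  python3 chk.py 12.5; python3 -m inch '[[[0,0,0,0,1],[0,0,0,0,1]]]' >/dev/null;  python3 chk.py 12.5
```

```text
t17.32 p-206.10mm f0.4 fx-4.9 w0.0129
t17.57 p-206.12mm f-0.9 fx-5.4 w0.0131
```

```bash
python3 -m inch '[[[0,0.04,0,0,1],[0,0.07,0,0,1],[0,0.1,0,0,1],[0,0.1,0,0,1],[0,0.1,0,0,1]]]' >/dev/null;  python3 chk.py 12.5
```

```text
t18.20 p-205.58mm f-2.7 fx-4.1 w0.0127
```

```bash
python3 -m inch '[[[0,0.014,0,0,1],[0,0.014,0,0,1],[0,0.014,0,0,1]]]' >/dev/null;  python3 chk.py 12.5;  python3 -m inch '[[[0,-0.03,0,0,1],[0,-0.06,0,0,1],[0,-0.06,0,0,1]]]' >/dev/null;  python3 chk.py 12.5
```

```text
t18.57 p-205.43mm f-2.7 fx-5.4 w0.0127
t18.95 p-205.48mm f1.0 fx-5.4 w0.0125
```

```bash
python3 -m inch '[[[0,0,0,0,1],[0,0,0,0,1],[0,0,0,0,3],[0,0,0,0,5],[0,0,0,0,6],[0,0,0,0,6],[0,0,0,0,6]]]' 5; python3 chk.py 50
```

```text
time_s: 19.82
tcp_pos: [0.5597, -0.1907, 0.1155]
tool_rot: [[-0.031, 1.0, 0.0], [1.0, 0.031, -0.0], [-0.0, 0.0, -1.0]]
force: [0.7, 0.4, 0.2]
width: 0.0591
grasp_force: 0.0
t19.82 p-205.96mm f0.4 fx0.7 w0.0591
```

```bash
python3 -m inch '[[[0,0,3,0,6],[0,0,8,0,6],[0,0,13,0,6],[0,0,19,0,6],[-2,6,19,0,6],[-4,12,19,0,6],[-6,18,19,0,6],[-8.5,24,19,0,6],[-11,29.5,19,0,6],[-13,35,19,0,6]]]'; python3 -m inch '[[[-2,5,0,0.12,6],[-4,10,0,0.25,6],[-7,15,0,0.37,6],[-10,20,0,0.5,6],[-13,25,0,0.62,6],[-16,30,0,0.75,6],[-19,35,0,0.87,6],[-21.5,41,0,1.0,6],[-23.5,46,0,1.12,6],[-23.5,48,0,1.25,6]]]'; python3 - <<'E'
from rig import eyes
import cv2,pickle,numpy as np
from fit import proj
T0=pickle.load(open("pics/top0.pkl","rb"));S0=pickle.load(open("pics/scene0.pkl","rb"))
for n,C in(("top",T0),("scene",S0)):
    F=[eyes.capture(n) for _ in range(4)]; I=np.mean([f["frame"] for f in F],0)
    cv2.imwrite(f"pics/{n}9.png",I[...,::-1])
    a=cv2.cvtColor(C["frame"],cv2.COLOR_RGB2GRAY).astype(np.float32);b=cv2.cvtColor(I.astype(np.float32),cv2.COLOR_RGB2GRAY)
    J=proj(C,[[.5606,-.194,.119],[.5606,-.184,.119]]);print(n,"px per 10mm",(J[1]-J[0]).round(2))
    for u in(.135,.06,-.06,-.135,.2,-.2):
        c=proj(C,[[.5606-.0274*u,-.1944+u,.119]])[0].round().astype(int);w=9
        s=np.s_[c[1]-w:c[1]+w,c[0]-w:c[0]+w]
        warp=np.eye(2,3,dtype=np.float32)
        cc,warp=cv2.findTransformECC(a[s],b[s],warp,cv2.MOTION_TRANSLATION,(3,200,1e-6),None,1)
        print(u,warp[:,2].round(2),round(cc,3))
E
```

```text
time_s: 21.08
tcp_pos: [0.4284, 0.161, 0.3059]
tool_rot: [[-0.031, 1.0, 0.001], [1.0, 0.031, 0.002], [0.002, 0.001, -1.0]]
force: [0.4, -0.2, -0.5]
width: 0.06
grasp_force: 0.0
time_s: 22.32
tcp_pos: [0.1916, 0.6419, 0.3043]
tool_rot: [[-0.961, 0.278, -0.001], [0.278, 0.961, -0.001], [0.001, -0.001, -1.0]]
force: [1.4, -1.2, 0.1]
width: 0.06
grasp_force: 0.0
top px per 10mm [-4.18 -0.04]
0.135 [ 1.45 -0.11] 0.453[ WARN:0@4.646] global loadsave.cpp:1063 imwrite_ Unsupported depth image for selected encoder is fallbacked to CV_8U.
Traceback (most recent call last):
cv2.error: OpenCV(4.12.0) /io/opencv/modules/video/src/ecc.cpp:574: error: (-7:Iterations do not converge) NaN encountered. in function 'findTransformECC'
```

```bash
python3 - <<'E'
import cv2,numpy as np
t=cv2.imread("pics/top9.png");s=cv2.imread("pics/scene9.png")
o=np.zeros((600,640,3),np.uint8);o[:280]=t[:280];o[280:]=s[80:400]
cv2.imwrite("pics/fin.png",o)
E
```

```text
[ WARN:0@0.018] global loadsave.cpp:275 findDecoder imread_('pics/scene9.png'): can't open/read file: check file path/integrity
Traceback (most recent call last):
TypeError: 'NoneType' object is not subscriptable
```

```bash
python3 - <<'E'
from rig import eyes
import cv2,pickle,numpy as np
from fit import proj
P=[]
for n in("top","scene"):
    C=pickle.load(open(f"pics/{n}0.pkl","rb"));I=eyes.capture(n)["frame"];P.append(I)
    if n=="scene":break
    a,b=[cv2.resize(cv2.cvtColor(k,cv2.COLOR_RGB2GRAY),None,fx=10,fy=10,interpolation=cv2.INTER_CUBIC) for k in(C["frame"],I)]
    for u in(.135,.06,-.06,-.135,.2,-.2):
        x,y=(proj(C,[[.5606-.0274*u,-.1944+u,.119]])[0]*10).astype(int)
        r=cv2.matchTemplate(b[y-60:y+60,x-110:x+110],a[y-40:y+40,x-70:x+70],cv2.TM_CCOEFF_NORMED)
        _,m,_,l=cv2.minMaxLoc(r);print(u,"dpx",(l[0]-40)/10,(l[1]-20)/10,round(m,3))
o=np.vstack([P[0][:280],P[1][80:]]);cv2.imwrite("pics/fin.png",o[...,::-1])
E
```

```text
0.135 dpx -0.8 0.0 0.958
0.06 dpx -0.7 -1.1 0.779
-0.06 dpx -0.9 0.0 0.97
-0.135 dpx -0.8 0.0 0.978
0.2 dpx 0.0 0.0 0.998
-0.2 dpx 0.0 0.0 0.999
```

View pics/fin.png

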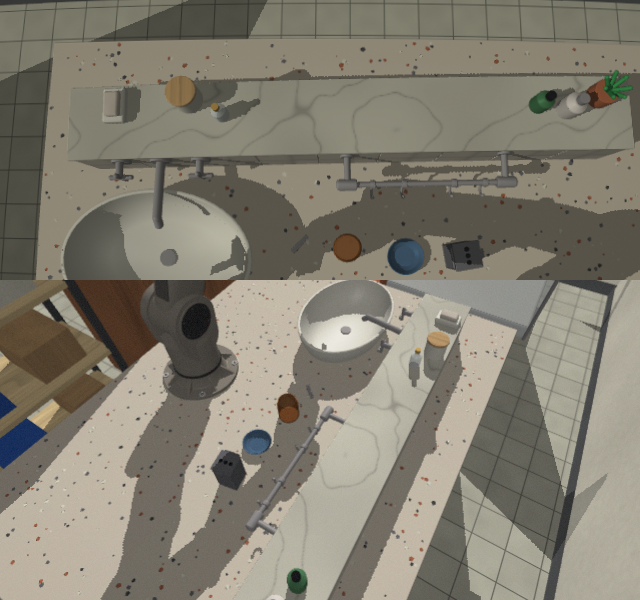

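The final views show the rail clear of the gripper, and the jar, dish, holder and clipper unmoved. The collars shifted about 0.8 px, or 1.9 mm, which matches the planned 1.96 mm.

```bash
python3 -c "
from rig import order;print(order.sign_off())"
```

```text
the job is handed in; nothing more can be done
None
```

I slid the bar to its basin stop, then to its far stop (wrist force peaked at 12.9 N and 13.8 N, about 3 N of it sliding friction), then left it midway to within a few tenths of a millimetre, let go, and handed the job in, with the counter items where they stood.

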